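Ready the sloped carton checker

ROBOT

A 6-joint arm with a two-finger parallel gripper is mounted at the origin on the work surface. World frame = base frame: x ahead of the robot, y to its left, z up, the work surface at z = 0. Lengths are in m, angles in rad, forces in N, time in s.
With the tool pointing down it reaches from about 0.275 to 0.85 m from the base axis. Payload 5.2 kg.
Tool frame: the origin (TCP) lies on the mounting face of the last link; the fingertips stand 173 mm ahead of it and the grasp point (between the pads) lies 155 mm ahead of it; y points along the fingers, z is the direction in which the jaws open and shut, and the axes are right-handed (so a half turn about y gives the same grasp; the last joint's range is limited). The gripper opens to 85 mm and grips with 20 to 120 N. Pads are 22 mm wide; open, the fingers measure 114 mm over their backs; the gripper's body (76 mm by 85 mm) begins 54 mm behind the grasp point. The pads swing forward as they close: fully open they stand 13 mm farther back than shut.
Start: joints at [1.074, 0.259, 1.535, -0, 1.348, -0.203], TCP at [0.159, 0.526, 0.405] pointing down, gripper open.
Joint ranges: [-3.14, 3.14], [-0.91, 2.08], [0.19, 2.58], [-1.22, 4.36], [0.22, 2.71], [-3.12, 3.12]. Speed limits (rad/s): [2.57, 2.57, 3.14, 3.14, 3.14, 3.14].

INTERFACE

Orientations are given as [roll, pitch, yaw] about the fixed x, y, z axes, in that order (R = Rz(yaw) Ry(pitch) Rx(roll)).
In Python, from cell import status, imaging, ctrl gives the robot as it stands.
- The arm moves only by the tool apply_moves, never from a script. Its argument "moves" is a list of rows, each a list of 4 numbers: the shift along the tool's x, y, z in cm, then the turn about the tool's y in rad. A call has 1 to 8 rows; each row shifts and turns the commanded pose from where the row before left it, along the tool's axes as they then stand; what a row does not reach is not made up. A row lasts 1/12 s, in which the tool goes at most 41.7 mm and 7.16 degrees, less where a joint would pass 70% of its speed; a pose out of reach is approached as far as the arm can. A call is refused whole if a number of a shift passes 4.17 or a number of a turn 0.125, either way. A call with a gripper value outside its range is refused whole. "gripper" is the closure, from -1 (fully open) to 1 (shut), so that 0 is half open, set as the call begins (left out, the last holds). The fingers move at their own pace and stop on an object; "newtons" is the grip in N (left out, the last holds). Time passes only in rows, so rows that do not move let the fingers close. It gives the time, the measured TCP pose, the force and the opening at its end, in the units of the state.
- status.read_state(): the state, without advancing time (a new reading comes with each control period).
- imaging.read_camera(name): name is "side" or "top" or "wrist"; returns a dict with "frame" (420x560x3 uint8, red, green, blue), "range_z" (420x560 float32, m along the optical axis (not along the pixel's ray), 0 where there is no reading), "vfov" (degrees; the focal length in pixels is half the picture's height over the tangent of half this angle, whatever the lens; pixels are square), "cx", "cy" (the principal point, pixels), "distortion" ([k1, k2, p1, p2, k3] as OpenCV has them; the pictures are not rectified), "rvec" (rotation vector, rad) and "tvec" (3), from world to camera coordinates, as OpenCV has them. Camera axes: x right, y down, z forward; pixel columns grow to the right and rows downward; lengths in m; the calibration is good to about 2 mm. A picture is of the moment at which its call begins.
- ctrl.job_done(): hands the job in, once; it reports no verdict.
The state is a dict: "t": time; "joints": joint angles; "joint_velocities": joint speeds; "tau": joint torques, N m; "position": TCP position; "tcp_rot": TCP orientation; "force": force on the tool from outside, world axes, zero at the start; "ft_torque": the same for the moment, N m; "finger_gap": finger opening in m.
Only numpy, scipy, OpenCV 4.12 (cv2) and the standard library are available. Lean on these libraries where they do the work, as an engineer would, in place of code of your own. Each camera call takes 0.05 s, during which the arm holds its last target. There are 200 camera calls.

TASK

Get the sloped carton checker ready for a count: slide both cartons lying in its tray down their lanes until each rests against the stop at the low end, and turn the sunken selector knob clockwise until its pointer is at the long mark, straight up the slope. Leave both cartons lying flat in the tray and do not disturb the other things on the desk.

Things in the scene. Friction and masses are not known exactly. Their poses are not given: they have to be found in the camera images.
- checker: Fixed grey desktop unit, 270 mm long up its slope, 312 wide; its flat face slopes 30 degrees, low edge towards the robot. Origin on the face, mid-length, 130 mm above the desk. Axes: x up the slope (away from the robot and up), y left, z square out of the face. Left: tray of two lanes (rubber floor flush with the face, z = 0). Right: grey panel at z = 0 with the knob's round well.
- left_stop (a point): Foot of the low-end stop at the middle of the left lane (checker x = -123, y = 104.5, z = 0 mm; same axes as the checker). The stop is an aluminium bar across both lanes, 22 mm high, facing up the slope. Each lane is 83 mm wide and open at the high end; aluminium walls 6 mm thick and 16 high edge and part the lanes.
- middle_stop (a point): The same for the middle lane, beside the knob panel (checker x = -123, y = 15.5, z = 0 mm).
- well (a point): Centre of the mouth of the round well, level with the face (checker x = -10, y = -96, z = 0 mm; same axes). The well is 84 mm across and 36 mm deep. White marks stand round its rim at 30 degree steps from left over the top to right; the one long mark lies straight up the slope (+x).
- knob_top (a point): Centre of the top of the sunken selector knob, on its axis, 5 mm below the face. The knob is a black bar grip 44 mm long, 14 mm wide, standing 5 to 31 mm above the well's floor; a white line on top marks its pointer end. The point's z is the knob's axis (square to the face, out of it), its y points to the pointer end; it turns with the knob.
- selector (a joint): Angle of the selector knob in rad, growing clockwise as seen looking into the well. 0: pointer to the left (checker +y); 1.571: pointer straight up the slope (checker +x), at the long mark; stops at 0 and 2.6. It starts between 0.1 and 0.7. Light friction (0.04 N m), stays where it is left, no detents.
- long_carton_center (a point): Centre of the white full carton in the left lane (centre line y = 104.5 of the checker), 120 mm long, 64 wide, 28 high, about 0.15 kg, rigid. Its local x runs along its length, z out of its top; it starts flat on the tray with x up the slope. It starts 30 to 90 mm up from the stop; rubber friction keeps it from sliding by itself.
- short_carton_center (a point): Centre of the white full carton in the middle lane (centre line y = 15.5 of the checker, beside the knob panel), 95 mm long, 70 wide, 38 high, about 0.15 kg, rigid. Its local x runs along its length, z out of its top; it starts flat on the tray with x up the slope. It starts 30 to 110 mm up from the stop; rubber friction keeps it from sliding by itself.
- long_carton: The same long carton; origin at the centre of its underside.
- short_carton: The same short carton; origin at the centre of its underside.
- phone: Bystander: black phone 145 x 72 x 10 mm lying on the desk; origin at the centre of its underside.
- stapler: Bystander: stapler 150 x 36 x 43 mm; origin at the centre of its underside.
- tape_roll: Bystander: roll of clear tape lying flat, 96 mm across, 24 mm high; origin at the centre of its underside.
- spare_carton: Bystander: carton 110 x 60 x 30 mm lying on the desk, not in the tray; origin at the centre of its underside.
- pen_pot: Bystander: square steel pen pot 75 mm wide, 95 mm high, pens to 150 mm; origin at the centre of its underside.
- eraser: Bystander: eraser 62 x 26 x 13 mm left lying across the low end of the grey knob panel, below the well (about 85 mm down the slope from the knob's axis); origin at the centre of its underside.
- headphones: Bystander: black headphones lying on the desk, about 165 x 145 mm, 76 mm high; origin on the desk between the cups.
There are look-alikes about, which are no part of the job. Leave any red look-alike of the short_carton alone.

How it is judged:
At the end, for the whole second after the job is handed in: Both cartons lie flat (within 0.1 rad of the face) and along their lanes (within 0.2 rad) on the tray floor at rest, each with its low end within about 6 mm of the stop, and the selector reads 1.571 rad within 0.17 (pointer within 10 degrees of the long mark) (x of long_carton_center in the frame of checker between -0.067 and -0.057 m and z of long_carton_center in the frame of checker between 0.01 and 0.019 m and y of long_carton_center in the frame of checker between -0.026 and 0.146 m and angle between the z axis of each of long_carton_center, short_carton_center and the z axis of checker, either way round below 0.1 rad and angle between the x axis of each of long_carton_center, short_carton_center and the x axis of checker, either way round below 0.2 rad and linear speed of each of long_carton, short_carton below 0.01 m/s and x of short_carton_center in the frame of checker between -0.0795 and -0.0695 m and z of short_carton_center in the frame of checker between 0.015 and 0.024 m and y of short_carton_center in the frame of checker between -0.026 and 0.146 m and value of joint selector between 1.401 and 1.741 rad); the robot touches nothing.
It fails at once if a bystander is moved more than 25 mm (distance of any of phone, stapler, tape_roll, spare_carton, pen_pot, headphones, eraser from where it was at the start of the episode above 0.025 m).
It also fails if it takes over 58 s, if anything falls off the work surface, if the arm or the gripper's body presses on something with over 40 N, if the wrist force passes 120 N, or if a joint passes its speed limit or range.

## Working session

There is one attempt and no reset: what is moved stays moved. The work goes in short steps, Python scripts to look and compute and a tool call to move; the robot and the scene stay as the last step left them, time stands still between calls to the robot, and variables do not carry over. Pictures are saved under pics/ and viewed, about 8 in all and at most 12, crops included, and the job is handed in when it is done.

Besides the shell and the picture viewer there is one more tool, called as name([rows], argument=value, ...), one row to a line, values as JSON. apply_moves: Moves the arm, as the interface text tells. Its arguments: {"type":"object","properties":{"moves":{"type":"array"},"gripper":{"type":"number"},"newtons":{"type":"number"}},"required":["moves"]}

```bash
mkdir -p pics; cat > h.py <<'E'
import numpy as np, cv2
from cell import status, imaging, ctrl
from scipy.spatial.transform import Rotation as R
def cam(n):
    c=imaging.read_camera(n); f=210/np.tan(np.radians(c['vfov'])/2)
    c['K']=np.array([[f,0,c['cx']],[0,f,c['cy']],[0,0,1]]); c['R']=cv2.Rodrigues(np.array(c['rvec'],float))[0]
    c['t']=np.array(c['tvec'],float).ravel(); c['d']=np.array(c['distortion'],float); return c
def ray(c,uv):
    p=cv2.undistortPoints(np.array(uv,float).reshape(-1,1,2),c['K'],c['d'])[:,0]
    d=np.c_[p,np.ones(len(p))]@c['R']; return -c['R'].T@c['t'],d
def pts(c):  # world points per pixel from range
    v,u=np.mgrid[0:420,0:560]; o,d=ray(c,np.c_[u.ravel(),v.ravel()])
    return (o+d*c['range_z'].reshape(-1,1)).reshape(420,560,3)
def save(c,n,s=1,crop=None):
    im=c['frame'][:,:,::-1]
    if crop: u0,v0,u1,v1=crop; im=im[v0:v1,u0:u1]
    cv2.imwrite('pics/'+n,cv2.resize(im,None,fx=s,fy=s,interpolation=cv2.INTER_CUBIC))
def proj(c,P): return cv2.projectPoints(np.array(P,float).reshape(-1,1,3),np.array(c['rvec'],float),c['t'],c['K'],c['d'])[0][:,0]
E
python3 - <<'E'
from h import *
s=status.read_state(); print(s)
for n in('top','side'):
    c=cam(n); save(c,n+'0.png',1.4); print(n,-c['R'].T@c['t'],c['vfov'],c['d'],(c['range_z']>0).mean())
E
```

```text
{'t': 0.0, 'joints': array([ 1.07421589e+00,  2.59326397e-01,  1.53611606e+00, -1.78902032e-05,
        1.34797594e+00, -2.02809107e-01]), 'joint_velocities': array([-6.56738427e-04, -6.22837998e-04, -9.08700100e-05, -7.23948816e-04,
       -9.26298474e-04, -3.74045375e-04]), 'tau': array([-5.11836988e-04, -4.46028507e+01, -2.90580010e+01, -3.93002201e-04,
        1.14685940e-02, -5.33866455e-06]), 'position': array([0.15913583, 0.52623905, 0.4038701 ]), 'tcp_rot': array([-1.57258817e+00,  3.50661244e-04, -2.93767672e-01]), 'force': array([ 0.15838632, -0.1387387 ,  0.582609  ]), 'ft_torque': array([ 0.0050871 ,  0.00603042, -0.06273442]), 'finger_gap': 0.08545888755201214}
top [2.20598979e-01 1.08040030e-03 1.40272247e+00] 53.63967565199114 [-0.12351521  0.          0.          0.          0.        ] 0.9962159863945578
side [-0.19394303 -0.69090898  1.01772706] 48.04773734466342 [-0.11489856  0.          0.          0.          0.        ] 0.996109693877551
```

View pics/top0.png

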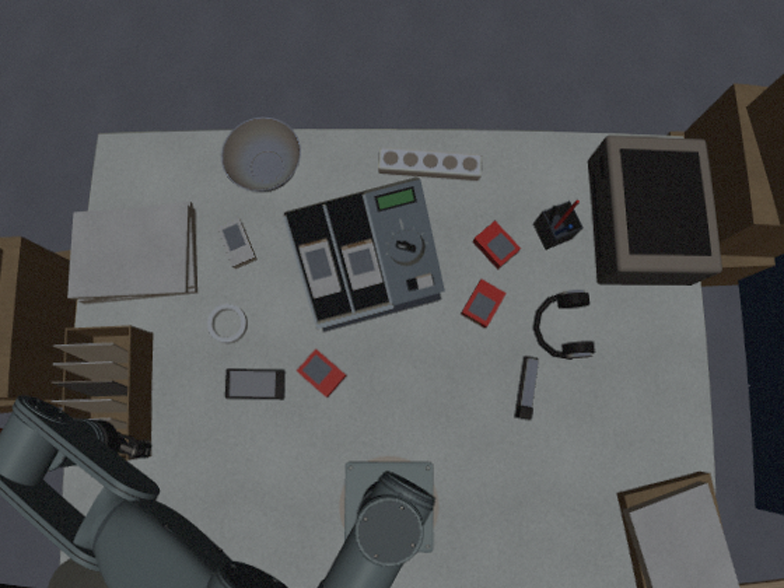

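View pics/side0.png

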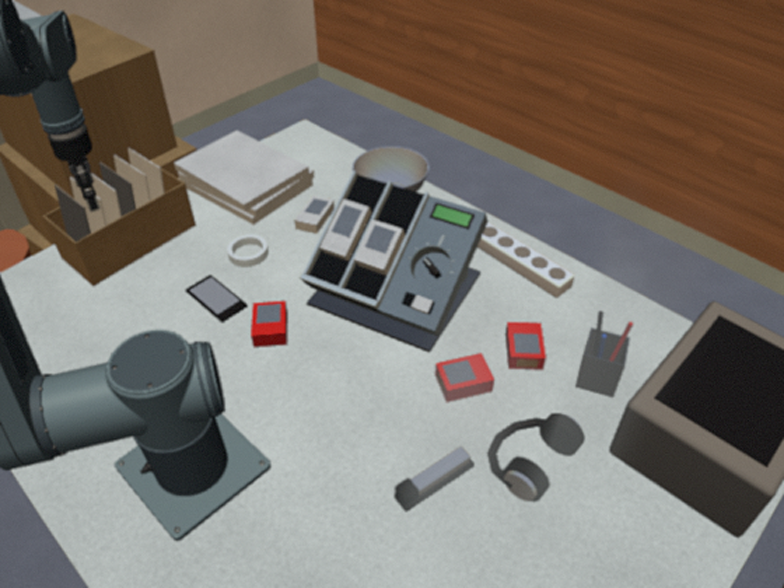

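The top view shows the checker at about (365,255) in the 1.4x picture. The candidates are:
- **White in the left lane (320,270):** the long carton.
- **White in the middle lane (360,262):** the short carton.
- **White on the desk (238,243):** the spare carton.
- **Red (322,372), (497,244), (484,303):** look-alikes.
- **Knob:** in the well at (405,246). The eraser is below it at (420,283).

I choose the two white cartons in the tray.

```bash
cat >> h.py <<'E'
def fit(c,crop):
    P=pts(c); u0,v0,u1,v1=crop
    Q=P[v0:v1,u0:u1].reshape(-1,3); Q=Q[(Q[:,2]>.05)&(Q[:,2]<.25)]
    return P,Q
E
python3 - <<'E'
from h import *
c=cam('top'); P,Q=fit(c,(190,115,330,245))
# normals -> plane with 30deg slope by RANSAC
rng=np.random.default_rng(0);best=0
for i in range(3000):
    a=Q[rng.choice(len(Q),3,False)];n=np.cross(a[1]-a[0],a[2]-a[0]);l=np.linalg.norm(n)
    if l<1e-4: continue
    n/=l;n*=np.sign(n[2])
    if abs(n[2]-.866)>.04: continue
    m=abs((Q-a[0])@n)<.003
    if m.sum()>best:best=m.sum();M=m
A=Q[M];ctr=A.mean(0);n=np.linalg.svd(A-ctr)[2][2];n*=np.sign(n[2])
yaw=np.arctan2(-n[1],-n[0]);print(len(Q),best,n,np.degrees(np.arccos(n[2])),'yaw(normal)',yaw)
for it in range(1):
    Rc=(R.from_euler('z',yaw)*R.from_euler('y',-np.pi/6)).as_matrix()
    L=(A-ctr)@Rc; r=cv2.minAreaRect((L[:,:2]*1000).astype(np.float32));print(r)
Z=Rc
print('z',L[:,2].mean(),L.min(0),L.max(0))
np.savez('fit.npz',yaw=yaw,ctr=ctr)
save(c,'top1.png',5,(195,115,325,245))
E
```

```text
8549 3925 [-0.48418605 -0.13461298  0.86454798] 30.168868991893913 yaw(normal) 0.2711708907794124
((-17.353103637695312, 12.228286743164062), (272.48199462890625, 308.2835693359375), 0.21514016389846802)
z 2.242084791004154e-16 [-0.15301785 -0.14189774 -0.00356742] [0.11933667 0.16687769 0.00356003]
```

View pics/top1.png

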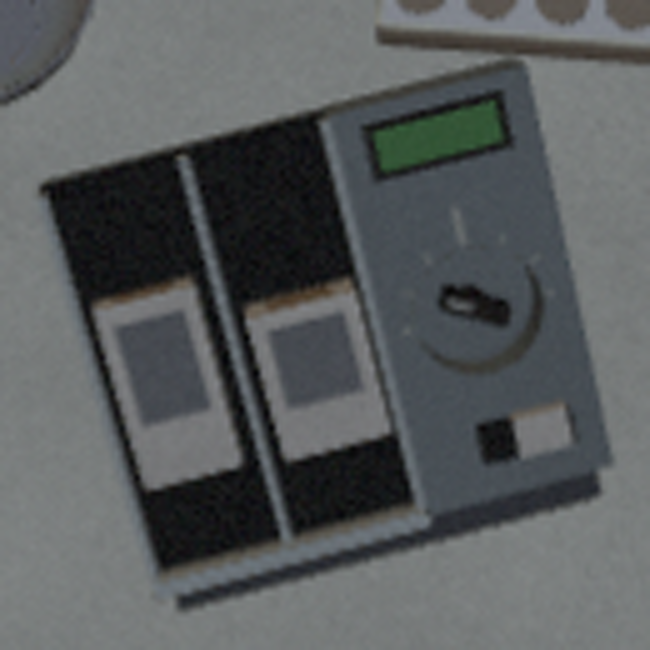

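The crop shows two white cartons in the lanes, with upper ends near rows 285-300 and lower ends near rows 460-490. The knob's white pointer end is at about (455,297), to the left. The eraser is at (525,435).

```bash
cat >> h.py <<'E'
def chk():
    f=np.load('fit.npz'); return f['O'],f['Rc']
E
python3 - <<'E'
from h import *
f=np.load('fit.npz');yaw=float(f['yaw'])+np.radians(.215)
Rc=(R.from_euler('z',yaw)*R.from_euler('y',-np.pi/6)).as_matrix();O=f['ctr']+Rc@[-.01735,.01223,0]
print('yaw',yaw,'O',O)
O[2]=.13
np.savez('fit.npz',yaw=yaw,O=O,Rc=Rc)
for nme in('top','side'):
    c=cam(nme);P=pts(c);L=(P-O)@Rc
    # check: face residual on panel
    pan=(abs(L[:,:,0])<.11)&(L[:,:,1]<-.04)&(L[:,:,1]>-.14)&(c['range_z']>0);print(nme,'panel z',np.median(L[pan][:,2]))
    for y,h,nm in((.1045,.028,'long'),(.0155,.038,'short')):
        m=(abs(L[:,:,1]-y)<.036)&(abs(L[:,:,2]-h)<.006)&(abs(L[:,:,0])<.115)
        q=L[m];r=cv2.minAreaRect((q[:,:2]*1000).astype(np.float32));print(nm,m.sum(),r,np.median(q[:,2]))
    # knob white pixels: ray on plane z=-.005
    v,u=np.mgrid[0:420,0:560];o,d=ray(c,np.c_[u.ravel(),v.ravel()]);ol=(o-O)@Rc;dl=d@Rc
    q=ol+dl*((-.005-ol[2])/dl[:,2])[:,None];q=q.reshape(420,560,3);e=q[:,:,:2]-[-.01,-.096]
    k=np.linalg.norm(e,axis=2);g=c['frame'].mean(2)
    dk=(k<.025)&(g<45);br=(k<.021)&(g>g[k<.03].mean()+15)
    ev,w=np.linalg.eigh(np.cov(e[dk].T));print('dark axis',w[:,1],e[dk].mean(0),'bright',e[br].mean(0) if br.any() else None,br.sum())
    cc=e[br].mean(0);print('angle',np.arctan2(cc[0],cc[1]))
    # marks
    ol2=ol+dl*((0-ol[2])/dl[:,2])[:,None]
    print('proj well,corners',proj(c,O+np.array([[-.01,-.096,0],[.135,.156,0],[.135,-.156,0],[-.135,-.156,0]])@Rc.T).round(1).tolist())
E
```

```text
yaw 0.2749233486712002 O [0.56989398 0.05061451 0.13066612]
top panel z 1.9802515029399094e-05
long 722 ((1.5781326293945312, 110.4058609008789), (60.068115234375, 120.38297271728516), 89.92981719970703) 0.0286246341588023
short 627 ((-13.20541763305664, 18.34267234802246), (96.31082153320312, 65.94642639160156), 0.037966180592775345) 0.038417281730914035
dark axis [0.64158327 0.7670534 ] [0.00207453 0.00168168] bright [0.00571974 0.00260678] 14
angle 1.1431695626033342
proj well,corners [[292.1, 176.7], [202.5, 153.3], [300.5, 127.7], [317.9, 207.8]]
side panel z -0.00027551584795007316
long 775 ((2.2141685485839844, 107.42059326171875), (65.87297821044922, 122.63373565673828), 89.93672180175781) 0.02825105995523991
short 727 ((-13.142082214355469, 16.26544761657715), (96.078857421875, 71.50055694580078), 1.1763148307800293) 0.03825159088362514
dark axis [0.43373571 0.90104014] [-0.00775263 -0.00451573] bright [ 0.00491266 -0.00127345] 60
angle 1.8244307240070639
proj well,corners [[308.5, 189.7], [253.7, 124.1], [346.8, 151.8], [310.4, 236.4]]
```

```bash
cat >> h.py <<'E'
def rel(tip,yaw=None):
    """tool-axis shift (cm) from present pose to put fingertip (173 mm ahead of TCP) at world point"""
    s=status.read_state();Rt=R.from_euler('xyz',s['tcp_rot']).as_matrix()
    if yaw is None: yaw=s['tcp_rot'][2]
    Rt=R.from_euler('xyz',[-np.pi/2,0,yaw]).as_matrix()
    d=np.array(tip)-(s['position']+Rt@[0,.173,0]);return (Rt.T@d*100).round(2), s
def W(p): O,Rc=chk(); return O+Rc@np.array(p)
E
python3 - <<'E'
from h import *
yaw=.275;ex=np.array([np.cos(yaw),np.sin(yaw),0])
for nm,p in(('long hover',(.085,.107,.016)),('long end',(-.003,.107,.016)),('short hover',(.06,.016,.016)),('short end',(-.028,.016,.016))):
    t=W(p)+ex*.011;print(nm,t,rel(t,yaw)[0], rel(t)[0])
E
```

```text
long hover [0.61458118 0.17439519 0.18635641] [ 34.27   4.5  -46.24] [ 53.78   4.5  -20.5 ]
long end [0.54123295 0.15370616 0.14235641] [ 26.65   8.9  -46.24] [ 47.36   8.9  -24.61]
short hover [0.61844768 0.08093504 0.17385641] [ 32.1    5.75 -55.34] [ 56.85   5.75 -29.33]
short end [0.54509944 0.06024601 0.12985641] [ 24.48  10.15 -55.34] [ 50.43  10.15 -33.44]
```

apply_moves([
  [0,-2,0,-0.12],
  [0,-2,0,-0.12],
  [0,-1,0,-0.12],
  [0,0,0,-0.12],
  [0,0,0,-0.089],
  [2.1,0,-2.9,0],
  [2.1,0,-2.9,0],
  [2.1,0,-2.9,0],
], gripper=1, newtons=40)

```text
t: 0.92
position: [0.2438, 0.4592, 0.4546]
tcp_rot: [-1.571, 0.0, 0.277]
force: [0.3, 1.4, 0.4]
finger_gap: 0.0001
```

apply_moves([
  [2.1,0,-2.9,0],
  [2.1,0,-2.9,0],
  [2.1,0,-2.9,0],
  [2.1,0,-2.9,0],
  [2.1,0,-2.9,0],
  [2.1,0,-2.9,0],
  [2.1,0,-2.9,0],
  [2.1,0,-2.9,0],
])

```text
t: 1.58
position: [0.4694, 0.2808, 0.4547]
tcp_rot: [-1.571, 0.0, 0.275]
force: [1.0, 0.8, 0.6]
finger_gap: -0.0003
```

apply_moves([
  [2.1,0,-2.9,0],
  [2.1,0,-2.9,0],
  [2.1,0,-2.9,0],
  [2.1,0,-2.9,0],
  [0,0,0,0],
  [0,0,0,0],
  [0,0,0,0],
])

```text
t: 2.17
position: [0.5804, 0.1934, 0.4542]
tcp_rot: [-1.57, 0.001, 0.275]
force: [-0.2, 0.7, -0.3]
finger_gap: -0.0002
```

```bash
python3 - <<'E'
from h import *
yaw=.275;ex=np.array([np.cos(yaw),np.sin(yaw),0])
t=W((.085,.107,.016))+ex*.011;d,s=rel(t);print(d,s['t'],s['tcp_rot'],s['position'],s['finger_gap'])
c=cam('wrist');save(c,'w0.png',1.2)
E
```

```text
[ 2.77  9.49 -2.76] 2.1667 [-1.57005232e+00  1.27758382e-03  2.74579099e-01] [0.58039526 0.1934396  0.45422963] -0.00015740309041434002
```

View pics/w0.png

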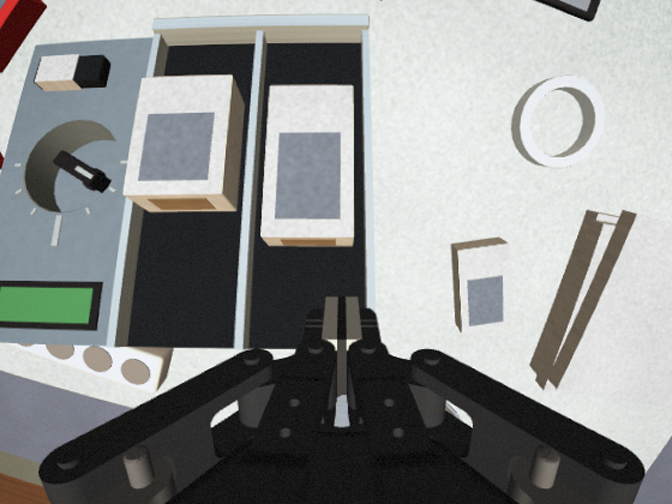

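The wrist view looks down the slope. The long carton's upper end is at about (307,240), the short carton's at (185,205), and the closed tips at (342,300). The knob is at (82,170), with its pointer end towards lower right (+y, a bit of +x). I descend behind the long carton.

apply_moves([
  [1.4,0,-1.4,0],
  [1.4,0,-1.4,0],
  [0,3,0,0],
  [0,3,0,0],
  [0,2,0,0],
  [0,1.5,0,0],
  [0,0,0,0],
  [0,0,0,0],
])

```text
t: 2.88
position: [0.6142, 0.1753, 0.3596]
tcp_rot: [-1.57, 0.001, 0.277]
force: [0.0, -0.5, 0.8]
finger_gap: 0.0003
```

apply_moves([
  [-0.87,0.5,0,0],
  [-0.87,0.5,0,0],
  [-0.87,0.5,0,0],
  [-0.87,0.5,0,0],
  [-0.87,0.5,0,0],
  [-0.87,0.5,0,0],
  [-0.87,0.5,0,0],
  [0,0,0,0],
])

```text
t: 3.55
position: [0.5553, 0.158, 0.326]
tcp_rot: [-1.571, -0.001, 0.276]
force: [-0.6, 0.1, 0.3]
finger_gap: -0.0004
```

```bash
python3 - <<'E'
from h import *
yaw=.275;ex=np.array([np.cos(yaw),np.sin(yaw),0])
t=W((-.003,.107,.016))+ex*.011;d,s=rel(t);print(d,s['t'],s['force'])
c=cam('wrist');save(c,'w1.png',1.2)
E
```

```text
[-1.47  1.07 -0.03] 3.55 [-0.64163583  0.10048135  0.27408755]
```

View pics/w1.png

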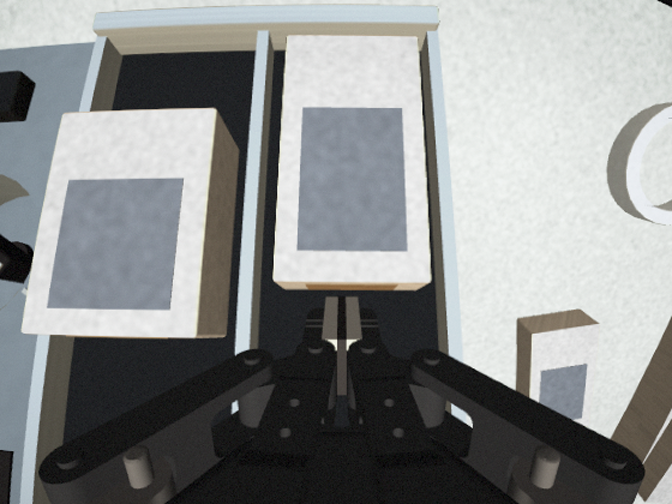

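The long carton has slid down straight, with its upper end at row 290 and its low end near the stop at row 38. I continue slowly until it touches.

apply_moves([
  [-0.52,0.3,0,0],
  [-0.52,0.3,0,0],
  [-0.26,0.15,0,0],
  [0,0,0,0],
  [0,0,0,0],
])

```text
t: 4.02
position: [0.544, 0.154, 0.3172]
tcp_rot: [-1.571, 0.0, 0.275]
force: [0.7, 0.2, 0.1]
finger_gap: -0.0002
```

apply_moves([
  [-0.17,0.1,0,0],
  [-0.17,0.1,0,0],
  [0,0,0,0],
  [0,0,0,0],
])

```text
t: 4.35
position: [0.5409, 0.1531, 0.3153]
tcp_rot: [-1.571, -0.0, 0.275]
force: [0.9, 0.5, 0.2]
finger_gap: 0.0001
```

apply_moves([
  [-0.17,0.1,0,0],
  [0,0,0,0],
  [0,0,0,0],
])

```text
t: 4.6
position: [0.5401, 0.1529, 0.3152]
tcp_rot: [-1.571, -0.004, 0.275]
force: [4.4, 1.9, 3.9]
finger_gap: 0.0
```

apply_moves([
  [-0.09,0.05,0,0],
  [0,0,0,0],
  [0,0,0,0],
])

```text
t: 4.85
position: [0.5397, 0.1528, 0.3151]
tcp_rot: [-1.571, -0.006, 0.275]
force: [6.4, 3.2, 4.9]
finger_gap: 0.0
```

```bash
python3 - <<'E'
from h import *
yaw=.275;ex=np.array([np.cos(yaw),np.sin(yaw),0])
t=W((.06,.016,.016))+ex*.011;d,s=rel(t);print(d,s['force'],s['position'])
E
```

```text
[ 5.63 -3.17 -9.05] [6.36183301 3.15561887 4.8941987 ] [0.53973117 0.15275883 0.31513042]
```

apply_moves([
  [1.5,-1,0,0],
  [2,-3,0,0],
  [2.2,-3,0,0],
  [0,0,-3,0],
  [0,0,-3,0],
  [0,0,-3,0],
  [0,1.8,0,0],
  [0,2,0,0],
])

```text
t: 5.52
position: [0.6181, 0.0791, 0.3461]
tcp_rot: [-1.572, -0.001, 0.272]
force: [-0.2, 0.1, -0.6]
finger_gap: 0.0001
```

```bash
python3 - <<'E'
from h import *
yaw=.275;ex=np.array([np.cos(yaw),np.sin(yaw),0])
for p in ((.06,.016,.016),(-.028,.016,.016)):
    t=W(p)+ex*.011;d,s=rel(t);print(d,s['force'],s['position'])
E
```

```text
[ 0.09 -0.08  0.16] [-0.24216729  0.13518316 -0.64833   ] [0.61805676 0.07912226 0.34610166]
[-7.53  4.32  0.14] [-0.24216729  0.13518316 -0.64833   ] [0.61805676 0.07912226 0.34610166]
```

apply_moves([
  [-0.87,0.5,0.15,0],
  [-0.87,0.5,0,0],
  [-0.87,0.5,0,0],
  [-0.87,0.5,0,0],
  [-0.87,0.5,0,0],
  [-0.87,0.5,0,0],
  [-0.87,0.5,0,0],
  [0,0,0,0],
])

```text
t: 6.18
position: [0.5563, 0.0659, 0.309]
tcp_rot: [-1.569, 0.006, 0.275]
force: [-0.5, 0.2, -0.5]
finger_gap: -0.0001
```

apply_moves([
  [-0.52,0.3,0,0],
  [-0.35,0.2,0,0],
  [-0.35,0.2,0,0],
  [-0.26,0.15,0,0],
  [0,0,0,0],
  [0,0,0,0],
])

```text
t: 6.68
position: [0.5443, 0.0621, 0.3023]
tcp_rot: [-1.571, 0.0, 0.275]
force: [0.7, 0.3, -0.1]
finger_gap: -0.0
```

apply_moves([
  [-0.17,0.1,0,0],
  [0,0,0,0],
  [0,0,0,0],
])

```text
t: 6.93
position: [0.5435, 0.0618, 0.3021]
tcp_rot: [-1.571, -0.003, 0.275]
force: [3.4, 1.6, 3.8]
finger_gap: 0.0004
```

apply_moves([
  [-0.15,0.09,0,0],
  [0,0,0,0],
  [0,0,0,0],
])

```text
t: 7.18
position: [0.5429, 0.0617, 0.302]
tcp_rot: [-1.572, -0.007, 0.275]
force: [5.9, 3.9, 6.8]
finger_gap: 0.0001
```

apply_moves([
  [1.5,-1,0,0],
  [2,-3,0,0],
  [0,-3,0,0],
  [0,-3,-3,0],
  [0,0,-3,0],
  [0,0,-3,0],
  [0,0,0,0],
  [0,0,0,0],
])

```text
t: 7.85
position: [0.599, -0.017, 0.3988]
tcp_rot: [-1.57, 0.003, 0.272]
force: [-0.4, -0.2, -0.3]
finger_gap: 0.0003
```

```bash
python3 - <<'E'
from h import *
O,Rc=chk()
for p in((-.03,-.076,0),(-.01,-.096,0)):
    d,s=rel(W(p));print(d,s['position'],s['tcp_rot'])
c=cam('wrist')
q=proj(c,[W((-.01,-.096,-.005)),W((-.01,-.054,0)),W((-.01,-.138,0)),W((.032,-.096,0)),W((-.052,-.096,0)),W((-.01,-.074,-.005)),W((.012,-.096,-.005))]);print(q.round(1).tolist())
u,v=q[0].astype(int);save(c,'w2.png',3,(max(0,u-130),max(0,v-90),min(560,u+130),min(420,v+90)));print(u,v)
save(c,'w2full.png')
c=cam('top');P=pts(c);L=(P-O)@Rc
for y,h in((.1045,.028),(.0155,.038)):
    m=(abs(L[:,:,1]-y)<.042)&(abs(L[:,:,2]-h)<.005)&(abs(L[:,:,0])<.125)
    q=L[m];print(cv2.minAreaRect((q[:,:2]*1000).astype(np.float32)),np.median(q[:,2]))
E
```

```text
[-3.57 11.08 -0.31] [ 0.59904338 -0.01696328  0.39880446] [-1.570039    0.00257748  0.27242486]
[-1.83 10.08 -2.31] [ 0.59904338 -0.01696328  0.39880446] [-1.570039    0.00257748  0.27242486]
[[255.8, 188.1], [306.7, 186.3], [204.2, 186.5], [254.2, 237.6], [256.4, 139.1], [282.2, 188.1], [255.3, 214.0]]
255 188
((-35.486881256103516, 123.08323669433594), (70.03709411621094, 44.257598876953125), 0.23989856243133545) 0.028292351721941618
((0.0, 0.0), (0.0, 0.0), 0.0) nan
  return _methods._mean(a, axis=axis, dtype=dtype,
  ret = ret.dtype.type(ret / rcount)
```

View pics/w2.png

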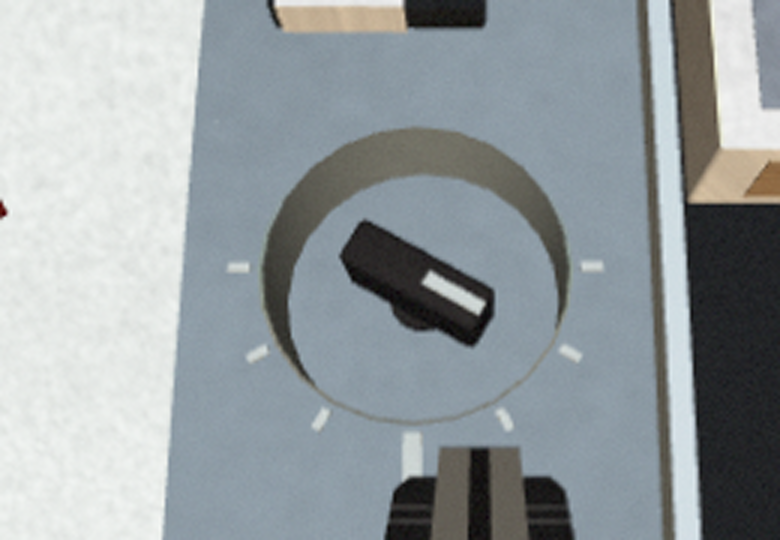

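The well's rim spans crop columns 263-568 and rows 127-422, so its centre is about 6 mm to +y of my prediction. The pointer is at about 0.55 rad. I check this against the tip projection and a rim fit from depth.

```bash
python3 - <<'E'
from h import *
O,Rc=chk()
c=cam('wrist');s=status.read_state()
Rt=R.from_euler('xyz',s['tcp_rot']).as_matrix()
tip=s['position']+Rt@[0,.173,0]
q=proj(c,[tip,tip+Rt@[-.011,0,0],tip+Rt@[.011,0,0]]);print('tip crop px',((q-[125,98])*3).round(0).tolist(), 'observed seam ~480,450')
# rim points in crop px -> checker plane
rim=np.array([[263,268],[568,268],[415,127],[415,422]])/3+[125,98]
mk=np.array([[592,266],[238,267],[412,455],[570,353],[257,353]])/3+[125,98]
o,d=ray(c,np.r_[rim,mk]);ol=(o-O)@Rc;dl=d@Rc;print((ol+dl*(-ol[2]/dl[:,2])[:,None])[:,:2].round(4).tolist())
kb=np.array([[455,293],[418,284]])/3+[125,98]
o,d=ray(c,kb);dl=d@Rc;k=(ol+dl*((-.005-ol[2])/dl[:,2])[:,None])[:,:2];print('line ctr, bar ctr',k.round(4).tolist())
P=pts(c);L=(P-O)@Rc;m=(c['range_z']>0)&(abs(L[:,:,1]+.09)<.05)&(abs(L[:,:,0])<.1);
pan=m&(abs(L[:,:,2])<.008);print('panel z',np.median(L[pan][:,2]))
for side in('side',):
    c=cam(side);P=pts(c);L=(P-O)@Rc;m=(c['range_z']>0)&(abs(L[:,:,1]+.096)<.055)&(abs(L[:,:,0]+.01)<.06)&(L[:,:,2]<-.02)
    print(side,L[m].min(0),L[m].max(0))
E
```

```text
tip crop px [[477.0, 499.0], [477.0, 440.0], [477.0, 555.0]] observed seam ~480,450
[[-0.0089, -0.1289], [-0.0089, -0.0458], [-0.0505, -0.0881], [0.0331, -0.0867], [-0.0094, -0.0392], [-0.0092, -0.1358], [0.0417, -0.0874], [0.0147, -0.0458], [0.0148, -0.1292]]
line ctr, bar ctr [[-0.0032, -0.0766], [-0.0057, -0.0869]]
panel z 0.00035786546533974223
side [-0.06969016 -0.15097241 -0.17781375] [ 0.04971277 -0.04876412 -0.02006672]
```

```bash
cat > plan.py <<'E'
from h import *
O,Rc=chk();f=dict(np.load('fit.npz'))
if 'fixed' not in f:
    O=O+Rc@np.array([.0012,.0085,0]);f['O']=O;f['fixed']=1;np.savez('fit.npz',**f)
yaw=float(f['yaw'])
s=status.read_state();Rt0=R.from_euler('xyz',[-np.pi/2,0,s['tcp_rot'][2]])
cur=s['position']+Rt0.apply([0,.173,0]);cy=s['tcp_rot'][2]
def tip(th,back=0,z=-.013):
    k=.001*np.array([14*np.sin(th)-7*np.cos(th)-4.6*np.cos(th)-back*np.cos(th),14*np.cos(th)+7*np.sin(th)+back*np.sin(th)])
    y=yaw-th;return W((-.01+k[0],-.096+k[1],z))-.011*np.array([np.cos(y),np.sin(y),0]),y
E
python3 - <<'E'
from plan import *
w=[tip(.5,7,.03),tip(.5,7),tip(.5),tip(.7),tip(.9),tip(1.1),tip(1.25)]
for t,y in w:
    print('turn',round(cy-y,3),'shift before turn',(R.from_euler('xyz',[-np.pi/2,0,cy]).inv().apply(t-cur)*100).round(2),'z',t[2].round(4)); cur,cy=t,y
E
```

```text
turn 0.501 shift before turn [-5.07  7.95  0.73] z 0.1468
turn 0.0 shift before turn [1.89 3.72 1.03] z 0.1095
turn 0.0 shift before turn [ 0.63 -0.31 -0.04] z 0.1126
turn 0.2 shift before turn [ 0.32 -0.18  0.33] z 0.1144
turn 0.2 shift before turn [ 0.33 -0.18  0.34] z 0.1162
turn 0.2 shift before turn [ 0.33 -0.17  0.35] z 0.1179
turn 0.15 shift before turn [ 0.24 -0.12  0.28] z 0.1192
```

apply_moves([
  [-2.5,2,0.4,0],
  [-2.57,2,0.33,0],
  [0,2,0,0.125],
  [0,1.9,0,0.125],
  [0,0,0,0.125],
  [0,0,0,0.126],
  [1.89,0,1.03,0],
  [0,0,0,0],
])

```text
out of range: row 6 has 0.126, outside -0.125 to 0.125
```

```bash
python3 - <<'E'
from plan import *
print(s['t'],s['position'],s['tcp_rot'])
print(rel(tip(.5,7)[0],tip(.5,7)[1])[0])
E
```

```text
8.05 [ 0.59880034 -0.01444128  0.39924729] [-1.56989582e+00  1.38731455e-03  2.76161740e-01]
[-2.91 11.67 -0.77]
```

apply_moves([
  [-2.5,2,0.4,0],
  [-2.57,2,0.33,0],
  [0,2,0,0.125],
  [0,1.9,0,0.125],
  [0,0,0,0.125],
  [0,0,0,0.125],
  [1.89,0,1.03,0],
  [0,0,0,0],
])

```text
t: 8.72
position: [0.5708, -0.0149, 0.3209]
tcp_rot: [-1.57, -0.002, -0.224]
force: [-0.3, 0.2, 0.6]
finger_gap: 0.0003
```

```bash
python3 - <<'E'
from plan import *
print(s['t'],s['position'],s['tcp_rot'])
print(rel(tip(.5,7)[0])[0])
E
```

```text
8.7167 [ 0.57084092 -0.0148977   0.32092449] [-1.57006566 -0.00221036 -0.22354173]
[-0.2   3.84 -0.1 ]
```

apply_moves([
  [-0.2,1,-0.1,0],
  [0,1,0,0],
  [0,0.6,0,0],
  [0,0.5,0,0],
  [0,0.4,0,0],
  [0,0.3,0,0],
  [0,0,0,0],
  [0,0,0,0],
])

```text
t: 9.38
position: [0.5675, -0.0172, 0.283]
tcp_rot: [-1.571, -0.002, -0.225]
force: [3.0, -2.0, -0.4]
finger_gap: 0.0005
```

```bash
python3 - <<'E'
from plan import *
print(s['force'],rel(tip(.5,7)[0])[0])
c=cam('wrist');q=proj(c,cur)[0];u,v=q.astype(int);print(u,v);save(c,'w3.png',2,(u-170,max(v-140,0),u+170,min(v+100,420)))
E
```

```text
[ 3.04836043 -1.95161887 -0.44934383] [0.08 0.05 0.2 ]
284 263
```

View pics/w3.png

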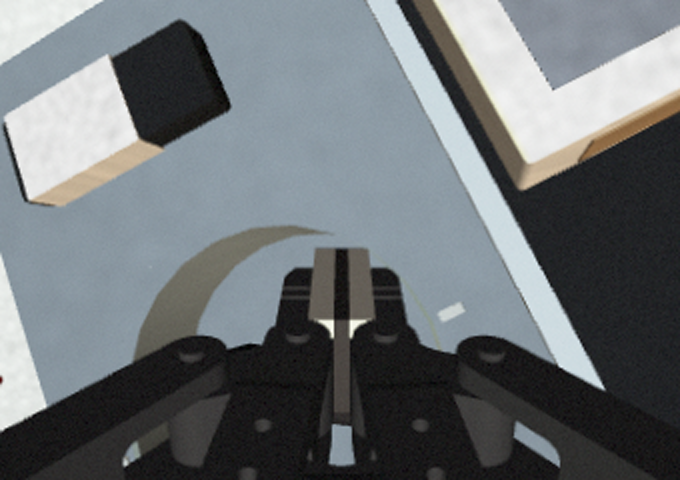

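The tip is in the well, downslope and left of the knob, and touches the rear rim lightly (about 3 N). I push along the arc.

apply_moves([
  [0.35,-0.15,0.1,0],
  [0.36,-0.15,0,0],
  [0.16,-0.09,0.16,0.1],
  [0.16,-0.09,0.17,0.1],
  [0.16,-0.09,0.17,0.1],
  [0.17,-0.09,0.17,0.1],
  [0,0,0,0],
  [0,0,0,0],
])

```text
t: 10.1
position: [0.5822, -0.0133, 0.2891]
tcp_rot: [-1.571, 0.002, -0.622]
force: [-2.5, 0.7, 1.4]
finger_gap: 0.0003
```

```bash
python3 - <<'E'
from plan import *
for a in (.9,1.1,1.25):
    t,y=tip(a); print(a,rel(t)[0],'turn',(cy-y).round(3))
print(s['force'])
E
```

```text
0.9 [ 0.04 -0.01  0.07] turn 0.004
1.1 [ 0.37 -0.18  0.42] turn 0.204
1.25 [ 0.67 -0.3   0.65] turn 0.354
[-2.45731683  0.66840391  1.37741483]
```

apply_moves([
  [0.19,-0.09,0.21,0.1],
  [0.18,-0.09,0.21,0.1],
  [0.15,-0.07,0.15,0.08],
  [0.15,-0.07,0.15,0.08],
  [0,0,0,0],
  [0,0,0,0],
])

```text
t: 10.6
position: [0.592, -0.0129, 0.2923]
tcp_rot: [-1.572, 0.001, -0.98]
force: [-2.9, -0.3, -0.3]
finger_gap: 0.0002
```

apply_moves([
  [-0.3,-0.5,0,0],
  [0,-1.5,0,0],
  [0,-2,0,0],
  [0,-2,0,-0.12],
  [0,-2,0,-0.12],
  [0,-1,0,-0.12],
  [0,0,0,-0.12],
  [0,0,0,-0.12],
])

```text
t: 11.27
position: [0.5911, -0.0103, 0.3847]
tcp_rot: [-1.57, -0.005, -0.376]
force: [0.2, 0.3, 0.3]
finger_gap: -0.0003
```

apply_moves([
  [2,0,0,-0.12],
  [2,0,0,-0.12],
  [2,0,0,-0.12],
  [0,0,0,-0.12],
  [0,0,0,-0.12],
  [0,0,0,-0.12],
  [0,0,0,0],
  [0,0,0,0],
], gripper=0)

```text
t: 11.93
position: [0.6484, -0.0259, 0.3831]
tcp_rot: [-1.571, -0.001, 0.333]
force: [-0.1, 0.4, 0.0]
finger_gap: 0.0427
```

```bash
python3 - <<'E'
from plan import *
print(s['position'],s['tcp_rot'],s['finger_gap'],s['force'])
for z in(.04,-.012):print(rel(W((-.01,-.096,z)),yaw)[0],'turn',cy-yaw)
c=cam('wrist');q=proj(c,W((-.01,-.096,-.005)))[0];u,v=q.astype(int);print(u,v)
save(c,'w4.png',1.2)
E
```

```text
[ 0.64842391 -0.02592382  0.38313771] [-1.57126999e+00 -1.24729753e-03  3.33302730e-01] 0.042684230048508784 [-0.1154956   0.36587993  0.00706844]
[-8.24  4.99  0.75] turn 0.0583793810299324
[-5.64  9.49  0.75] turn 0.0583793810299324
298 134
```

View pics/w4.png

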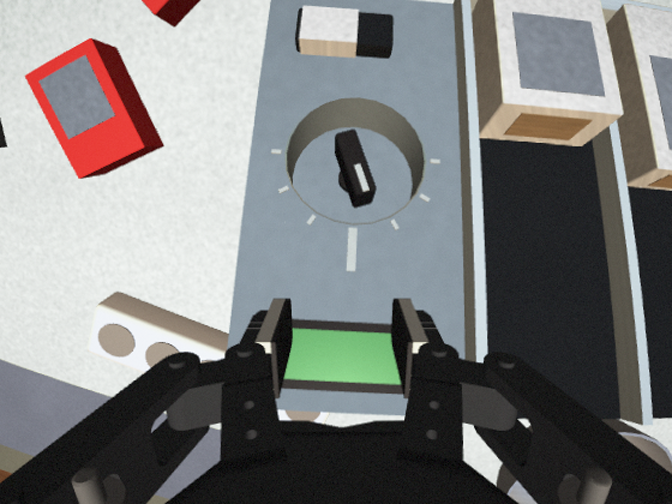

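Both cartons look seated, and the knob pointer is now at about 1.25 rad: the bar runs from (347,140) to (362,200), and the long mark is at (352,250). Next I straddle the bar with the jaws along checker y and squeeze it square.

apply_moves([
  [0,0,0,0.058],
  [-2,0,0.25,0],
  [-2,0,0.25,0],
  [-1.68,2,0.25,0],
  [0,2,0,0],
  [0,1,0,0],
  [0,0,0,0],
  [0,0,0,0],
])

```text
t: 12.65
position: [0.592, -0.0344, 0.3326]
tcp_rot: [-1.571, 0.0, 0.276]
force: [1.2, 0.1, 0.1]
finger_gap: 0.0427
```

```bash
python3 - <<'E'
from plan import *
print(rel(W((-.011,-.096,-.014)))[0],cy-yaw,s['force'])
E
```

```text
[0.03 4.66 0.03] 0.0014289296920130812 [1.23610297 0.06069559 0.06600553]
```

apply_moves([
  [0,1.5,0,0],
  [0,1,0,0],
  [0,0.7,0,0],
  [0,0.6,0,0],
  [0,0.5,0,0],
  [0,0.36,0,0],
  [0,0,0,0],
  [0,0,0,0],
])

```text
t: 13.32
position: [0.5917, -0.0344, 0.286]
tcp_rot: [-1.571, 0.0, 0.277]
force: [-0.9, 0.5, -0.5]
finger_gap: 0.0426
```

apply_moves([
  [0,0,0,0],
  [0,0,0,0],
  [0,0,0,0],
  [0,0,0,0],
  [0,0,0,0],
  [0,0,0,0],
  [0,0,0,0],
  [0,0,0,0],
], gripper=0.75, newtons=20)

```text
t: 13.98
position: [0.5918, -0.036, 0.2864]
tcp_rot: [-1.574, 0.0, 0.277]
force: [0.6, -6.5, -0.2]
finger_gap: 0.0134
```

The gap is 13.4 mm, which matches the bar's width, so the bar is square. I open, lift and check.

apply_moves([
  [0,0,0,0],
  [0,0,0,0],
  [0,0,0,0],
  [0,0,0,0],
  [0,-1,0,0],
  [0,-1.5,0,0],
  [0,-3,0,0],
  [0,-3,0,0],
], gripper=0)

```text
t: 14.65
position: [0.5912, -0.0341, 0.3716]
tcp_rot: [-1.569, 0.002, 0.277]
force: [1.3, -1.1, 0.2]
finger_gap: 0.0429
```

apply_moves([
  [0,-3,0,0],
  [2,0,0,0],
  [2,0,0,0],
  [2,0,0,0],
  [0,0,1.5,0],
  [0,0,1.5,0],
  [0,0,0,0],
  [0,0,0,0],
])

```text
t: 15.32
position: [0.6402, 0.0122, 0.4015]
tcp_rot: [-1.571, 0.0, 0.279]
force: [0.2, -1.0, 0.0]
finger_gap: 0.0426
```

```bash
python3 - <<'E'
from plan import *
print(s['t'],s['force'])
c=cam('wrist');save(c,'w5.png',1.4)
P=pts(c);L=(P-O)@Rc
for y,h in((.1045,.028),(.0155,.038)):
    m=(c['range_z']>0)&(abs(L[:,:,1]-y)<.042)&(abs(L[:,:,2]-h)<.004)&(L[:,:,0]<.1)&(L[:,:,0]>-.125)
    q=L[m];print(m.sum(),cv2.minAreaRect((q[:,:2]*1000).astype(np.float32)),np.median(q[:,2]),np.percentile(q[:,0],[.5,99.5]))
m=(c['range_z']>0)&(abs(L[:,:,1]-.06)<.08)&(abs(L[:,:,2]-.021)<.003)&(L[:,:,0]<-.119);print('stop top x',np.percentile(L[m][:,0],[1,99]) if m.any() else 0)
E
```

```text
15.3167 [ 0.22522365 -1.02770837  0.04784091]
9682 ((-60.570796966552734, 103.48943328857422), (65.77507019042969, 117.20403289794922), 89.75521087646484) 0.02852528871531474 [-0.11589148 -0.00340582]
7787 ((-63.731201171875, 11.496734619140625), (71.00790405273438, 72.5302505493164), 89.84156799316406) 0.03860206979779714 [-0.09774306 -0.02822384]
stop top x [-0.1228586  -0.11944416]
```

View pics/w5.png

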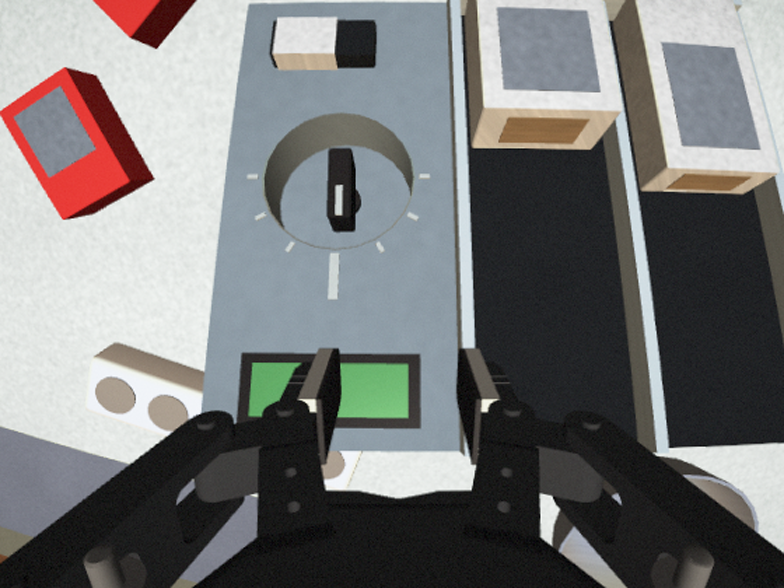

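The pointer line at (339,200) lines up with the long mark at (334,275). The cartons' upper ends are at x = -3.4 mm and -28.2 mm, against a nominal -3 and -28. The eraser is unmoved at (325,43). I hand the job in.

```bash
python3 -c "
from cell import ctrl; print(ctrl.job_done())"
```

```text
the job is handed in; nothing more can be done
None
```

I slid both cartons down against the stop and turned the knob to the long mark, then handed the job in at about 15 s of the 58 s allowed. No verdict came back.

- **Cartons:** I pushed each one down its lane with the closed fingertips until the force rose at the stop. In the last measurement their upper ends were at checker x = -3.4 mm (long) and -28.2 mm (short). The values for touching the stop are -3 and -28 mm. Both lie flat and straight; the low ends were out of the wrist camera's view, so I judged seating from the upper ends and the push force.
- **Knob:** I pushed it clockwise to about 1.25 rad, then squeezed it square between the jaws. The last picture shows the pointer lined up with the long mark, read by eye rather than measured.
- **Other things on the desk:** The eraser was where it started in the last picture. I did not re-measure the other bystanders, but the arm went near none of them. Contact forces stayed under about 10 N throughout.

**Checks that disagreed or failed:**
- My first estimate of the checker's position was about 8.5 mm off sideways. I corrected it from the wrist camera's view of the well before touching the knob.
- A top-view re-measurement of the cartons gave no usable reading, probably because the arm was in the way.
- The fingertip touched the well's rim with about 3 N on its way in.

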